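Lock the safety cap on the degreaser canister

ROBOT

A 7-joint arm with a two-finger parallel gripper is mounted at the origin on the work surface. World frame = base frame: x ahead of the robot, y to its left, z up, the work surface at z = 0. Lengths are in m, angles in rad, forces in N, time in s.
With the tool pointing down it reaches from about 0.35 to 0.9 m from the base axis. Payload 19.9 kg.
Tool frame: the origin (TCP) lies midway between the tips of the shut fingers; the grasp point (between the pads) lies 19 mm behind it; x points along the fingers, z is the direction in which the jaws open and shut, and the axes are right-handed (so a half turn about x gives the same grasp; the last joint's range is limited). The gripper opens to 94 mm and grips with 3 to 60 N. Pads are 16 mm wide; open, the fingers measure 119 mm over their backs; the gripper's body (75 mm by 177 mm) begins 78 mm behind the grasp point.
Start: joints at [-1.149, 0.417, -0.01, 1.614, 0.005, 1.111, -0.053], TCP at [0.279, 0.559, 0.205] pointing down, gripper open.
Joint ranges: [-2.81, 2.81], [-0.39, 2.02], [-1.27, 1.25], [0.06, 2.57], [-1.19, 4.33], [0.19, 2], [-2.82, 2.82]. Speed limits (rad/s): [1.89, 1.89, 2.39, 2.39, 3.01, 3.01, 3.01].

INTERFACE

Orientations are given as a rotation vector (axis times angle).
In Python, from cell import robot, optics, sign_off gives the robot as it stands.
- The arm moves only by the tool jog_arm, never from a script. Its argument "steps" is a list of rows, each a list of 7 numbers: the turn, a rotation vector about the world's x, y, z in rad, then the shift along the world's x, y, z in mm, then the finger opening in mm, from 0 to 94. A call has 1 to 20 rows; each row shifts and turns the commanded pose from where the row before left it; what a row does not reach is not made up. A row lasts 1/12 s, in which the tool goes at most 41.7 mm and 7.16 degrees, less where a joint would pass 70% of its speed; a pose out of reach is approached as far as the arm can. A call with a gripper value outside its range is refused whole. The fingers move at their own pace and stop on an object; the grip force is fixed at half the most. Time passes only in rows, so rows that do not move let the fingers close. It gives the time, the measured TCP pose, the force and the opening at its end, in the units of the state.
- robot.read_state(): the state, without advancing time (a new reading comes with each control period).
- optics.grab_frame(name): name is "side" or "top"; returns a dict with "color" (384x512x3 uint8, red, green, blue), "K" (3x3 intrinsics, pixels), "dist" ([k1, k2, p1, p2, k3] as OpenCV has them; the pictures are not rectified), "R" (3x3) and "t" (3): a world point X has camera coordinates R X + t. Camera axes: x right, y down, z forward; pixel columns grow to the right and rows downward; lengths in m; the calibration is good to about 2 mm. A picture is of the moment at which its call begins. There is no depth.
- sign_off(): hands the job in, once; it reports no verdict.
The state is a dict: "time_s": time; "q": joint angles; "dq": joint speeds; "joint_efforts": joint torques, N m; "eef_pos": TCP position; "eef_rot": TCP orientation; "ft_force": force on the tool from outside, world axes, zero at the start; "wrist_torque": the same for the moment, N m; "opening": opening from 0.0 (shut) to 1.0 (fully open).
Only numpy, scipy, OpenCV 4.12 (cv2) and the standard library are available. Lean on these libraries where they do the work, as an engineer would, in place of code of your own. Each camera call takes 0.05 s, during which the arm holds its last target.

TASK

Close the degreaser canister with its red push-and-twist safety cap: set the cap in the open neck with its lugs in the two notches, press it down gently against the spring and twist it clockwise (seen from above) as far as it goes, then let it spring up so that the lugs are caught and the cap stays locked when you let go. Do not crush the cap's seal on the rim or force the stop, and leave the oil bottle, the tin and the wrench where they are.

Things in the scene. Friction and masses are not known exactly. Their poses are not given: they have to be found in the camera images.
- cap_centre (a point): Red cap, loose, standing upright. Its centre, half of its 45.5 mm height; z up. Disc 66 mm across, 6 mm thick with its seal, 7 to 1 mm below this point; above it to the top a grip bar 24 mm high, 50 mm long along the cap's x, 16 mm wide along y. 70 to 120 g. Same after half a turn.
- cap_foot (a point): Centre of the cap's underside, 22.75 mm below cap_centre, same axes. Above it a black plug 36 mm across and 15.5 mm long, up to the disc; at its foot two lugs along the cap's +x and -x (in line with the bar), 5 mm high, 12 mm wide, tips 25 mm from the axis.
- seal_centre (a point): Centre of the underside of the cap's black rubber seal, a flat ring of radius 29 to 33 mm, 1.5 mm thick, under the disc; on the cap's axis, 15.5 mm above cap_foot. The seal is delicate: it bears no more than about 12 N on the rim on top of the spring's push.
- neck_rim (a point): Fixed grey canister, yellow band, 124 mm across, on a blue plate 150 mm square. Mean place of the centre of the rim of its open steel neck (66 mm across), 125 mm above the bench; z up. The neck is screwed in by hand: the real rim lies up to 4 mm higher or lower, not measured. A catch ring in it leaves a hole of radius 19.5 mm and notches on +x, -x (white marks), 1.2 mm play per side for the lugs.
- spring_seat_home (a point): On the neck's axis, 6 mm below neck_rim: mean place of the brass spring seat's top when free (always 6 mm below the real rim). The cap's foot meets it if the lugs are in the notches; else it stops hard at the rim. Pushing down takes 3 N at first, 1.4 N more per mm. From 7.5 mm (13.5 N) on the lugs are below the ring and can turn; at 9.5 mm (16 N) the seal lands hard on the rim.
- lock_mark (a point): Same point as neck_rim, x axis 61 degrees clockwise from above, through two red marks. Pressed, the cap turns only clockwise, to a hard stop 57 to 65 degrees from the notches: press with less than 25 N, twist with less than 0.5 N m. Let up there, the lugs rise 3.5 mm into recesses, held by 8.6 N of spring: foot 10 mm below the real rim, cap x along this x (either way).
- oil_mid (a point): Black oil bottle, 60 mm across, 150 mm high, loose, standing; the point is half-way up. Leave alone.
- tin_mid (a point): Steel tin, 64 mm across, 70 mm high, loose, standing; the point is half-way up. Leave alone.
- wrench: Steel wrench 170 mm long lying flat along its x axis, loose; origin under its middle. Leave alone.
Things that resemble listed ones, but are neither listed nor needed, are in the scene too. Of the things shaped like the part that bears cap_centre, the red one is meant.

How it is judged:
On the way, in this order (a step that is already met when the one before it is completed fails the run):
1. the cap is pressed into the neck with its lugs in the notches (horizontal distance between cap_centre and neck_rim below 0.005 m and z of cap_centre in the frame of neck_rim below 0.014 m and angle between the x axis of cap_centre and the x axis of neck_rim, either way round below 0.2 rad), for 0.05 s.
2. the pressed cap is turned with its lugs under the catch ring (horizontal distance between cap_centre and neck_rim below 0.005 m and z of cap_centre in the frame of neck_rim below 0.0175 m and angle between the x axis of cap_centre and the x axis of neck_rim, either way round above 0.5 rad), for 0.05 s.
At the end, for the whole second after the job is handed in: The cap sits locked in the neck: centred within 4 mm, upright within 0.1 rad, its x axis within 0.1 rad of the red marks (either way round), its centre 7.5 to 17.5 mm above neck_rim (lugs below the catch ring and sprung up into the recesses, whatever the neck's height), at rest and released (horizontal distance between cap_centre and neck_rim below 0.004 m and z of cap_centre in the frame of neck_rim between 0.0075 and 0.0175 m and angle between the x axis of cap_centre and the x axis of lock_mark, either way round below 0.1 rad and angle between cap_centre's own z axis and vertical below 0.1 rad and linear speed of cap below 0.02 m/s and contact force between cap and the fingers below 0.1 N); the robot touches nothing.
It fails at once if the cap's seal is crushed on the canister with more than 12 N (contact force between cap_seal and canister above 12 N).
It fails at once if the cap is pressed or jammed against the canister with more than 60 N (contact force between cap and canister above 60 N).
It fails at once if the oil bottle is moved more than 20 mm (distance of oil_mid from where it was at the start of the episode above 0.02 m).
It fails at once if the tin is moved more than 20 mm (distance of tin_mid from where it was at the start of the episode above 0.02 m).
It fails at once if the wrench is moved more than 20 mm (distance of wrench from where it was at the start of the episode above 0.02 m).
It also fails if it takes over 64 s, if anything falls off the work surface, if the arm or the gripper's body presses on something with over 40 N, if the wrist force passes 120 N, or if a joint passes its speed limit or range.

## Working session

There is one attempt and no reset: what is moved stays moved. The work goes in short steps, Python scripts to look and compute and a tool call to move; the robot and the scene stay as the last step left them, time stands still between calls to the robot, and variables do not carry over. Pictures are saved under pics/ and viewed, and the job is handed in when it is done.

Besides the shell and the picture viewer there is one more tool, called after "Call:" as a command line: name --pt "numbers of a row" for each row, then --argument value for the rest. jog_arm: Moves the arm, as the interface text tells. Its arguments: {"type":"object","properties":{"steps":{"type":"array","items":{"type":"array","items":{"type":"number"}}}},"required":["steps"]}

```bash
mkdir -p pics; ls; python3 - <<'E'
from cell import robot, optics
import cv2,pickle
s=robot.read_state();print(s)
d={}
for n in("side","top"):
    f=optics.grab_frame(n);d[n]=f
    cv2.imwrite(f"pics/{n}0.png",f["color"][:,:,::-1]);print(n,f["K"],f["dist"],f["R"],f["t"])
pickle.dump(d,open("f0.pkl","wb"))
E
```

```text
pics
{'time_s': 0.0, 'q': array([-1.14951186,  0.41797069, -0.01031581,  1.61419363,  0.00470805,
        1.1106944 , -0.05295185]), 'dq': array([ 9.81166290e-04,  1.21285946e-03, -4.08001055e-04,  5.72742217e-04,
        6.97593714e-05,  1.34114214e-05,  4.79957809e-05]), 'joint_efforts': array([-7.52209671e-04, -8.51248813e+01,  6.38317633e-01, -4.25987077e+01,
       -4.88150516e-02,  1.87648041e-02,  1.88430845e-04]), 'eef_pos': array([0.27885958, 0.5589064 , 0.2048191 ]), 'eef_rot': array([-0.8627077 ,  1.39428549,  0.86150832]), 'ft_force': array([ 0.74051304, -0.0067705 , -0.39640502]), 'wrist_torque': array([ 0.0161031 ,  0.05257123, -0.07651543]), 'opening': 0.9991198778368235}
side [[416.88005144   0.         259.77109584]
 [  0.         416.88005144 190.21871748]
 [  0.           0.           1.        ]] [0.01925592 0.         0.         0.         0.        ] [[-0.95572399 -0.29424524  0.00337449]
 [-0.19417973  0.62200666 -0.75855254]
 [ 0.22110152 -0.72562212 -0.65160315]] [0.55508792 0.18122283 0.82461107]
top [[402.60159168   0.         261.3559019 ]
 [  0.         402.60159168 187.8565645 ]
 [  0.           0.           1.        ]] [-0.08269713  0.          0.          0.          0.        ] [[ 0.00736039 -0.99996965  0.0025524 ]
 [-0.99606908 -0.00755696 -0.08825687]
 [ 0.08827348 -0.00189276 -0.99609448]] [0.02981858 0.59948712 1.02204006]
```

View pics/side0.png

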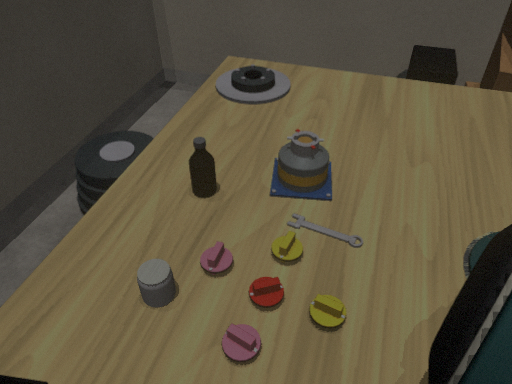

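View pics/top0.png

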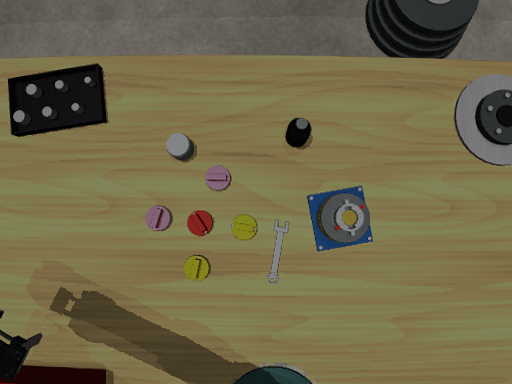

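The side view shows the red cap at about (267,291) and the canister neck at (305,140). In the top view they are at (200,223) and (348,217). I'll zoom in on both.

```bash
python3 - <<'E'
import cv2,pickle,numpy as np
d=pickle.load(open("f0.pkl","rb"))
def crop(n,c,r,w,h,s):
    im=d[n]["color"][r:r+h,c:c+w,::-1];return cv2.resize(im,None,fx=s,fy=s,interpolation=cv2.INTER_CUBIC)
a=np.vstack([np.hstack([crop("top",180,203,40,40,7),crop("top",303,180,80,80,3.5)]),np.hstack([crop("side",245,270,45,45,280/45),crop("side",265,122,80,80,3.5)])])
cv2.imwrite("pics/z0.png",a)
E
```

```text
(no output)
```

View pics/z0.png

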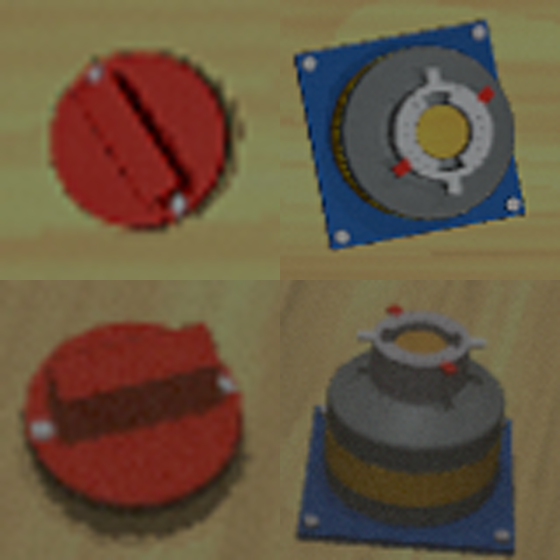

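```bash
cat > h.py <<'E'
import numpy as np,cv2,pickle
def cam(f): return f["K"],f["dist"],f["R"],f["t"]
def ray(f,uv,z):
    K,D,R,t=cam(f); p=cv2.undistortPoints(np.array(uv,float).reshape(-1,1,2),K,D)[:,0]
    dd=np.c_[p,np.ones(len(p))]@R; C=-R.T@t
    return C+dd*((z-C[2])/dd[:,2])[:,None]
def proj(f,X):
    K,D,R,t=cam(f); return cv2.projectPoints(np.array(X,float).reshape(-1,3),cv2.Rodrigues(R)[0],t,K,D)[0][:,0]
def blobs(f,m,box,mina=3):
    c,r,w,h=box; mm=np.zeros(m.shape,np.uint8); mm[r:r+h,c:c+w]=m[r:r+h,c:c+w]
    n,l,s,ce=cv2.connectedComponentsWithStats(mm)
    return [(s[i,4],ce[i]) for i in range(1,n) if s[i,4]>=mina]
E
python3 - <<'E'
from h import *
d=pickle.load(open("f0.pkl","rb"))
bx={"top":[(180,203,40,40),(303,180,80,80)],"side":[(245,270,45,45),(265,122,80,80)]}
for n in bx:
    f=d[n];I=f["color"].astype(int);r,g,b=I[...,0],I[...,1],I[...,2]
    for k,box in enumerate(bx[n]):
        print(n,k)
        red=((r>110)&(g<70)&(b<70)) if k==1 else ((r>70)&(g<60)&(b<60)&(r>2*g))
        print(" red",[(a,c.round(2)) for a,c in blobs(f,red,box,2)])
        wh=(np.minimum(np.minimum(r,g),b)>(120 if k==0 else 125))
        print(" wh",[(a,c.round(2)) for a,c in blobs(f,wh,box,1)])
E
```

```text
top 0
 red [(np.int32(444), array([199.34, 222.57]))]
 wh [(np.int32(1), array([193., 213.])), (np.int32(2), array([205. , 231.5]))]
top 1
 red [(np.int32(13), array([361.38, 206.62])), (np.int32(13), array([337.54, 227.62]))]
 wh [(np.int32(4), array([359.5, 188.5])), (np.int32(5), array([310.8, 197.6])), (np.int32(226), array([349.83, 217.36])), (np.int32(9), array([369., 238.])), (np.int32(5), array([320.4, 247.2]))]
side 0
 red [(np.int32(270), array([263.84, 282.86])), (np.int32(354), array([268.38, 297.71]))]
 wh [(np.int32(1), array([281., 286.])), (np.int32(2), array([251.5, 293. ]))]
side 1
 red [(np.int32(5), array([297.8, 130. ])), (np.int32(4), array([313. , 146.5]))]
 wh []
```

```bash
cat > fit.py <<'E'
from h import *
from scipy.optimize import minimize
th=np.linspace(0,2*np.pi,40,endpoint=False)
def cappts(x,y,z,a):  # z = cap centre
    disc=[np.c_[33*np.cos(th),33*np.sin(th),np.full(40,h)] for h in(-7+1.5,-1)]
    bar=np.array([[sx*25,sy*8,h] for sx in(-1,1) for sy in(-1,1) for h in(-1.25,22.75)])
    c,s=np.cos(a),np.sin(a);R=np.array([[c,-s,0],[s,c,0],[0,0,1]])
    return [ (P/1000)@R.T+[x,y,z] for P in (np.vstack(disc),bar)]
def soft(f,parts,box,S=8):
    c,r,w,h=box;m=np.zeros((h*S,w*S),np.uint8)
    for P in parts:
        p=(proj(f,P)-[c,r]+.5)*S-.5
        cv2.fillConvexPoly(m,cv2.convexHull(np.round(p*16).astype(np.int32)),255,shift=4)
    return cv2.resize(m,(w,h),interpolation=cv2.INTER_AREA)/255.
E
python3 - <<'E'
from fit import *
d=pickle.load(open("f0.pkl","rb"))
bx={"top":(180,203,40,40),"side":(245,270,45,45)}
def redness(f,box):
    c,r,w,h=box;I=f["color"][r:r+h,c:c+w].astype(float)
    q=(I[...,0]-I[...,1])/(I.sum(2)+1)   # red fraction
    return np.clip((q-.12)/.4,0,1)
for views in(["top"],["side"],["top","side"]):
    R={n:redness(d[n],bx[n]) for n in views}
    p0=ray(d["top"],[[199.5,222.5]],.025)[0][:2]
    def cost(p): return sum(((soft(d[n],cappts(p[0]/1e3,p[1]/1e3,.02275,p[2]/30),bx[n])-R[n])**2).sum() for n in views)
    best=min((minimize(cost,[p0[0]*1e3,p0[1]*1e3,a*30],method="Nelder-Mead",options=dict(initial_simplex=np.array([[p0[0]*1e3,p0[1]*1e3,a*30]]+[[p0[0]*1e3+6*(i==0),p0[1]*1e3+6*(i==1),a*30+9*(i==2)] for i in range(3)]))) for a in np.arange(0,3.1,.5)),key=lambda r:r.fun)
    print(views,best.x[:2],np.degrees(best.x[2]/30)%180,best.fun)
print("white top",ray(d["top"],[[193,213],[205,231.5]],.0217))
print("white side",ray(d["side"],[[281,286],[251.5,293]],.0217))
print("neck top",ray(d["top"],[[361.38,206.62],[337.54,227.62],[349.83,217.36]],.125))
print("neck side",ray(d["side"],[[297.8,130],[313,146.5]],.125))
B=ray(d["top"],[[359.5,188.5],[310.8,197.6],[369,238],[320.4,247.2]],.008);print(B,B.mean(0))
E
```

```text
['top'] [507.86802307 194.97537291] 14.254484188075448 26.280326457448133
['side'] [508.60884865 194.19438188] 27.003384221451647 156.91140768323785
['top', 'side'] [508.14789297 194.61882594] 28.13311498310083 185.57956536091285
white top [[0.53249477 0.2120551  0.0217    ]
 [0.48477182 0.17981015 0.0217    ]]
white side [[0.48428499 0.17737104 0.0217    ]
 [0.53267103 0.20889386 0.0217    ]]
neck top [[ 0.54779831 -0.20219358  0.125     ]
 [ 0.49813952 -0.14509114  0.125     ]
 [ 0.5223393  -0.17439848  0.125     ]]
neck side [[ 0.54721122 -0.2028109   0.125     ]
 [ 0.49790163 -0.14498678  0.125     ]]
[[ 0.60114704 -0.22728728  0.008     ]
 [ 0.57596727 -0.09690093  0.008     ]
 [ 0.47003127 -0.25113979  0.008     ]
 [ 0.4455872  -0.1219659   0.008     ]] [ 0.5231832  -0.17432348  0.008     ]
```

```bash
python3 - <<'E'
from cell import robot
from scipy.spatial.transform import Rotation as R
import numpy as np
s=robot.read_state();M=R.from_rotvec(s["eef_rot"]).as_matrix();print(M.round(4))
z=M[:,2];print("jaw az",np.degrees(np.arctan2(z[1],z[0])),"y az",np.degrees(np.arctan2(M[1,1],M[0,1])))
E
```

```text
[[-4.000e-04 -8.948e-01  4.464e-01]
 [-1.000e-03  4.464e-01  8.948e-01]
 [-1.000e+00 -1.000e-04 -1.100e-03]]
jaw az 63.48657465645529 y az 153.48657973098892
```

Call:
jog_arm --pt "0 0 0.0655 14.3 -22.7 0 40" --pt "0 0 0.0655 14.3 -22.7 0 40" --pt "0 0 0.0655 14.3 -22.7 0 40" --pt "0 0 0.0655 14.3 -22.7 0 40" --pt "0 0 0.0655 14.3 -22.7 0 40" --pt "0 0 0.0655 14.3 -22.7 0 40" --pt "0 0 0.0655 14.3 -22.7 0 40" --pt "0 0 0.0655 14.3 -22.7 0 40" --pt "0 0 0.0655 14.3 -22.7 0 40" --pt "0 0 0.0655 14.3 -22.7 0 40" --pt "0 0 0.0655 14.3 -22.7 0 40" --pt "0 0 0.0655 14.3 -22.7 0 40" --pt "0 0 0.0655 14.3 -22.7 0 40" --pt "0 0 0.0655 14.3 -22.7 0 40" --pt "0 0 0.0655 14.3 -22.7 0 40" --pt "0 0 0.0655 14.3 -22.7 0 40" --pt "0 0 0 0 0 0 40" --pt "0 0 0 0 0 0 40"

```text
time_s: 1.6
eef_pos: [0.5082, 0.1948, 0.2051]
eef_rot: [-1.624, 0.876, 1.624]
ft_force: [-0.0, 0.2, -0.5]
opening: 0.426
```

```bash
cat > st.py <<'E'
from cell import robot
from scipy.spatial.transform import Rotation as R
import numpy as np
def show():
    s=robot.read_state();M=R.from_rotvec(s["eef_rot"]).as_matrix();z=M[:,2]
    print("t %.2f pos"%s["time_s"],(s["eef_pos"]*1e3).round(2),"jaw %.2f"%np.degrees(np.arctan2(z[1],z[0])),"tilt",np.degrees(M[:2,0]).round(2),"F",s["ft_force"].round(2),"T",s["wrist_torque"].round(3),"open %.1f"%(s["opening"]*94),"q7 %.2f"%s["q"][6])
if __name__=="__main__": show()
E
python3 st.py
```

```text
t 1.60 pos [508.19 194.76 205.12] jaw 123.36 tilt [-0.02 -0.03] F [-0.05  0.15 -0.45] T [0.05  0.064 0.025] open 40.1 q7 1.74
```

Call:
jog_arm --pt "0 0 0 0 0 -25 40" --pt "0 0 0 0 0 -25 40" --pt "0 0 0 0 0 -25 40" --pt "0 0 0 0 0 -25 40" --pt "0 0 0 0 0 -25 40" --pt "0 0 0 0 0 -15 40" --pt "0 0 0 0 0 0 40" --pt "0 0 0 0 0 0 40"

```text
time_s: 2.27
eef_pos: [0.507, 0.1969, 0.0652]
eef_rot: [-1.626, 0.874, 1.627]
ft_force: [-0.2, -0.2, 1.5]
opening: 0.432
```

```bash
python3 - <<'E'
import st,cv2,numpy as np,pickle;st.show()
from cell import optics
from h import *
d={n:optics.grab_frame(n) for n in("side","top")};pickle.dump(d,open("f1.pkl","wb"))
def crop(n,c,r,w,h,s): return cv2.resize(d[n]["color"][r:r+h,c:c+w,::-1],None,fx=s,fy=s,interpolation=cv2.INTER_CUBIC)
cv2.imwrite("pics/z1.png",np.hstack([crop("side",225,235,80,80,5),crop("top",160,183,80,80,5)]))
E
```

```text
t 2.27 pos [507.04 196.88  65.24] jaw 123.57 tilt [-0.08 -0.02] F [-0.17 -0.21  1.47] T [ 0.103  0.012 -0.026] open 40.6 q7 1.74
```

View pics/z1.png

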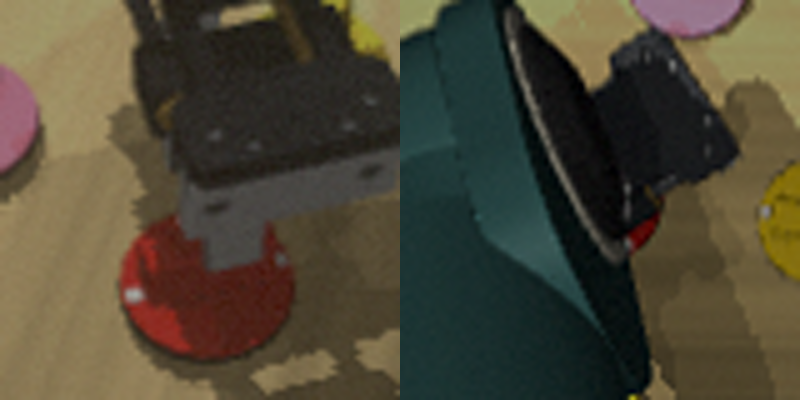

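Call:
jog_arm --pt "0 0 0 1.4 -2.1 -10 40" --pt "0 0 0 0 0 -10 40" --pt "0 0 0 0 0 0 40" --pt "0 0 0 0 0 0 40"

```text
time_s: 2.7
eef_pos: [0.5088, 0.1937, 0.0448]
eef_rot: [-1.625, 0.874, 1.627]
ft_force: [0.7, -0.4, 0.2]
opening: 0.422
```

```bash
python3 st.py
```

```text
t 2.70 pos [508.82 193.73  44.83] jaw 123.52 tilt [-0.06 -0.03] F [ 0.72 -0.4   0.2 ] T [ 0.097  0.05  -0.015] open 39.7 q7 1.75
```

Call:
jog_arm --pt "0 0 0 -0.3 1 -10 40" --pt "0 0 0 0 0 -7 40" --pt "0 0 0 0 0 -4 40" --pt "0 0 0 0 0 0 40" --pt "0 0 0 0 0 0 40" --pt "0 0 0 0 0 0 40"

```text
time_s: 3.2
eef_pos: [0.509, 0.195, 0.0245]
eef_rot: [-1.626, 0.873, 1.626]
ft_force: [0.1, -0.3, 0.6]
opening: 0.425
```

```bash
python3 st.py
```

```text
t 3.20 pos [509.02 194.97  24.54] jaw 123.53 tilt [0.01 0.  ] F [ 0.13 -0.33  0.65] T [0.108 0.04  0.029] open 39.9 q7 1.75
```

Good; closing.

Call:
jog_arm --pt "0 0 0 0 0 0 10" --pt "0 0 0 0 0 0 0" --pt "0 0 0 0 0 0 0" --pt "0 0 0 0 0 0 0" --pt "0 0 0 0 0 0 0" --pt "0 0 0 0 0 0 0" --pt "0 0 0 0 0 0 0" --pt "0 0 0 0 0 0 0"

```text
time_s: 3.87
eef_pos: [0.509, 0.195, 0.0245]
eef_rot: [-1.626, 0.873, 1.625]
ft_force: [0.5, -0.7, 2.8]
opening: 0.171
```

```bash
python3 st.py
```

```text
t 3.87 pos [509.04 194.96  24.54] jaw 123.53 tilt [0.02 0.  ] F [ 0.54 -0.71  2.78] T [-0.056  0.057 -0.024] open 16.1 q7 1.75
```

Call:
jog_arm --pt "0 0 0 0 0 10 0" --pt "0 0 0 0 0 25 0" --pt "0 0 0 0 0 35 0" --pt "0 0 0 0 0 35 0" --pt "0 0 0 0 0 35 0" --pt "0 0 0 0 0 25 0" --pt "0 0 0 0 0 10 0" --pt "0 0 0 0 0 0 0"

```text
time_s: 4.53
eef_pos: [0.5098, 0.1953, 0.202]
eef_rot: [-1.627, 0.87, 1.623]
ft_force: [0.3, 0.1, -1.0]
opening: 0.168
```

Call:
jog_arm --pt "0 0 -0.014 0.5 -10 0 0" --pt "0 0 -0.028 1 -20 0 0" --pt "0 0 -0.028 1 -27 0 0" --pt "0 0 -0.028 1 -27 0 0" --pt "0 0 -0.028 1 -27 0 0" --pt "0 0 -0.028 1 -27 0 0" --pt "0 0 -0.028 1 -27 0 0" --pt "0 0 -0.028 1 -27 0 0" --pt "0 0 -0.028 1 -27 0 0" --pt "0 0 -0.028 1 -27 0 0" --pt "0 0 -0.028 1 -27 0 0" --pt "0 0 -0.028 1 -27 0 0" --pt "0 0 -0.028 1 -27 0 0" --pt "0 0 -0.028 1 -22 0 0" --pt "0 0 -0.028 0.5 -15 0 0" --pt "0 0 -0.015 0 -5 0 0" --pt "0 0 0 0 0 0 0" --pt "0 0 0 0 0 0 0"

```text
time_s: 6.03
eef_pos: [0.5226, -0.1733, 0.1988]
eef_rot: [-1.329, 1.127, 1.331]
ft_force: [0.5, 0.6, -2.6]
opening: 0.172
```

```bash
python3 - <<'E'
import st,cv2,numpy as np,pickle;st.show()
from cell import optics
from h import *
d={n:optics.grab_frame(n) for n in("side","top")};pickle.dump(d,open("f2.pkl","wb"))
cv2.imwrite("pics/side2.png",d["side"]["color"][:,:,::-1])
cv2.imwrite("pics/top2.png",d["top"]["color"][:,:,::-1])
E
```

```text
t 6.03 pos [ 522.61 -173.28  198.82] jaw 99.44 tilt [-0.05  0.03] F [ 0.45  0.58 -2.65] T [ 0.069 -0.028 -0.003] open 16.2 q7 2.09
```

View pics/side2.png

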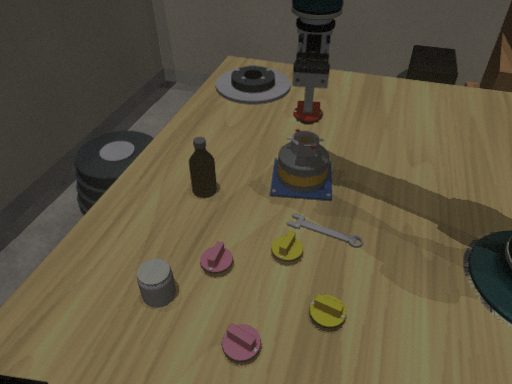

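View pics/top2.png

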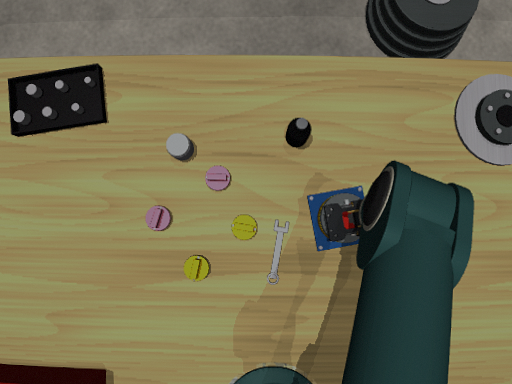

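```bash
python3 - <<'E'
from fit import *
d=pickle.load(open("f2.pkl","rb"))
def crop(n,c,r,w,h,s): return cv2.resize(d[n]["color"][r:r+h,c:c+w,::-1],None,fx=s,fy=s,interpolation=cv2.INTER_CUBIC)
# overlay model predicted: cap axis = TCP xy, foot = TCP-24.5
tcp=np.array([.52261,-.17328,.19882]);cc=tcp-[0,0,.0018]
out=[]
for n,c,r in(("side",283,80),("top",315,180)):
    im=crop(n,c,r,50,50,8)
    for P in cappts(*cc,np.radians(9.4)):
        p=(proj(d[n],P)-[c,r]+.5)*8-.5
        cv2.polylines(im,[cv2.convexHull(p.astype(np.int32))],True,(0,255,0),1)
    out.append(im)
cv2.imwrite("pics/z2.png",np.hstack(out))
E
```

```text
(no output)
```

View pics/z2.png

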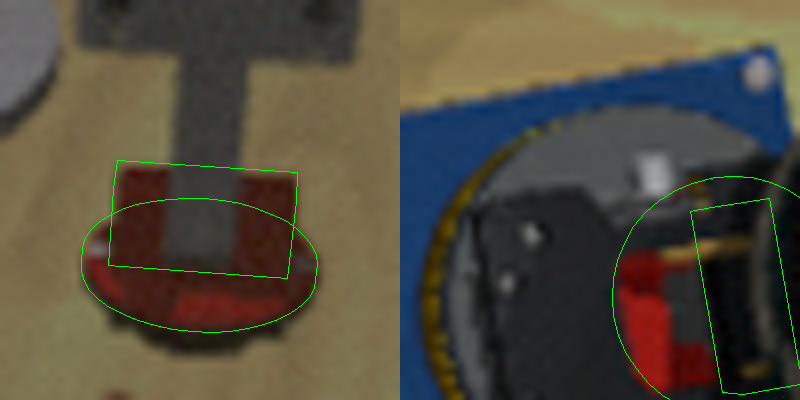

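Call:
jog_arm --pt "0 0 0.03 0.3 -0.7 -10 0" --pt "0 0 0 0 0 -18 0" --pt "0 0 0 0 0 -10 0" --pt "0 0 0 0 0 -5 0" --pt "0 0 0 0 0 0 0" --pt "0 0 0 0 0 0 0" --pt "0 0 0 0 0 0 0" --pt "0 0 0 0 0 0 0"

```text
time_s: 6.8
eef_pos: [0.5236, -0.1748, 0.1571]
eef_rot: [-1.352, 1.11, 1.35]
ft_force: [-0.5, -0.4, -0.8]
opening: 0.166
```

```bash
python3 - <<'E'
import st;st.show()
from fit import *
from cell import optics
s=st.robot.read_state()
d={n:optics.grab_frame(n) for n in("side","top")};pickle.dump(d,open("f3.pkl","wb"))
def crop(n,c,r,w,h,s): return cv2.resize(d[n]["color"][r:r+h,c:c+w,::-1],None,fx=s,fy=s,interpolation=cv2.INTER_CUBIC)
M=st.R.from_rotvec(s["eef_rot"]).as_matrix()[:,2];a=np.arctan2(M[1],M[0])-np.pi/2
cc=s["eef_pos"]-[0,0,.0018]
out=[]
for n,c,r in(("side",280,105),("top",315,180)):
    im=crop(n,c,r,50,50,8);im2=im.copy()
    for P in cappts(*cc,a)+[np.c_[.033*np.cos(th)+.5229,.033*np.sin(th)-.174,np.full(40,.125)]]:
        p=(proj(d[n],P)-[c,r]+.5)*8-.5
        cv2.polylines(im2,[cv2.convexHull(p.astype(np.int32))],True,(0,255,0),1)
    out+=[im2,im] if n=="side" else []
cv2.imwrite("pics/z3.png",np.hstack(out))
E
```

```text
t 6.80 pos [ 523.58 -174.79  157.11] jaw 101.13 tilt [ 0.06 -0.01] F [-0.5  -0.36 -0.84] T [ 0.016  0.023 -0.049] open 15.6 q7 2.14
```

View pics/z3.png

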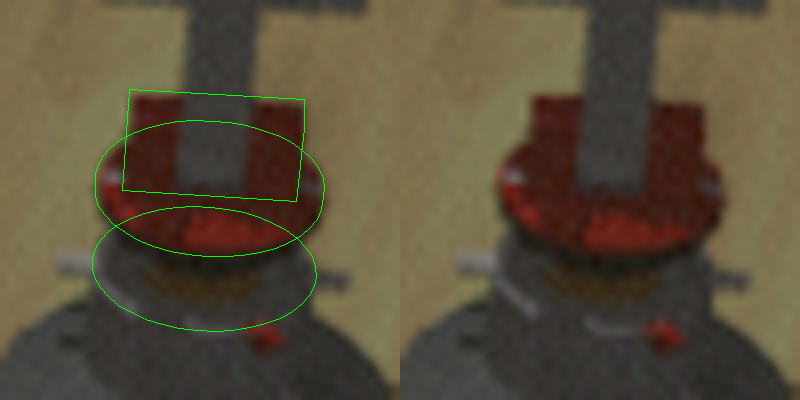

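Call:
jog_arm --pt "0 0 0 0 0 0 0" --pt "0 0 0 0 0 0 0"

```text
time_s: 7.07
eef_pos: [0.5233, -0.1748, 0.1566]
eef_rot: [-1.351, 1.111, 1.35]
ft_force: [0.2, -0.2, -1.3]
opening: 0.168
```

```bash
python3 st.py
```

```text
t 7.07 pos [ 523.29 -174.81  156.62] jaw 101.13 tilt [ 0.02 -0.01] F [ 0.24 -0.2  -1.3 ] T [ 0.035 -0.012 -0.008] open 15.8 q7 2.14
```

Call:
jog_arm --pt "0 0 0 0 0 0 0" --pt "0 0 0 0 0 0 0"

```text
time_s: 7.23
eef_pos: [0.5232, -0.1748, 0.1565]
eef_rot: [-1.351, 1.111, 1.351]
ft_force: [-0.4, -0.2, -1.0]
opening: 0.165
```

```bash
python3 st.py
```

```text
t 7.23 pos [ 523.24 -174.79  156.46] jaw 101.12 tilt [ 0.01 -0.01] F [-0.43 -0.16 -1.01] T [ 0.043  0.012 -0.02 ] open 15.5 q7 2.14
```

Call:
jog_arm --pt "0 0 0 0 0.7 -1 0" --pt "0 0 0 0 0 -1 0" --pt "0 0 0 0 0 -1 0" --pt "0 0 0 0 0 -1 0" --pt "0 0 0 0 0 0 0" --pt "0 0 0 0 0 0 0"

```text
time_s: 7.73
eef_pos: [0.5232, -0.1741, 0.1523]
eef_rot: [-1.351, 1.111, 1.351]
ft_force: [0.6, 0.1, -0.8]
opening: 0.169
```

```bash
python3 st.py
```

```text
t 7.73 pos [ 523.18 -174.05  152.34] jaw 101.13 tilt [-0.01 -0.  ] F [ 0.63  0.06 -0.84] T [ 0.043 -0.05   0.015] open 15.9 q7 2.14
```

Call:
jog_arm --pt "0 0 0 0 0 -1 0" --pt "0 0 0 0 0 -1 0" --pt "0 0 0 0 0 0 0" --pt "0 0 0 0 0 0 0"

```text
time_s: 8.07
eef_pos: [0.5232, -0.174, 0.1504]
eef_rot: [-1.351, 1.111, 1.351]
ft_force: [1.2, 0.1, -1.2]
opening: 0.166
```

```bash
python3 st.py
```

```text
t 8.07 pos [ 523.22 -174.05  150.39] jaw 101.13 tilt [ 0. -0.] F [ 1.17  0.11 -1.18] T [ 0.046 -0.035  0.016] open 15.6 q7 2.14
```

Call:
jog_arm --pt "0 0 0 0 0 -1 0" --pt "0 0 0 0 0 -1 0" --pt "0 0 0 0 0 0 0" --pt "0 0 0 0 0 0 0"

```text
time_s: 8.4
eef_pos: [0.5232, -0.1741, 0.1484]
eef_rot: [-1.351, 1.111, 1.351]
ft_force: [0.7, 0.3, -1.6]
opening: 0.17
```

```bash
python3 st.py
```

```text
t 8.40 pos [ 523.21 -174.05  148.36] jaw 101.13 tilt [-0. -0.] F [ 0.73  0.25 -1.6 ] T [ 0.022 -0.02  -0.021] open 15.9 q7 2.14
```

Call:
jog_arm --pt "0 0 0 0 0 -1 0" --pt "0 0 0 0 0 -0.5 0" --pt "0 0 0 0 0 0 0" --pt "0 0 0 0 0 0 0"

```text
time_s: 8.73
eef_pos: [0.5232, -0.1741, 0.1469]
eef_rot: [-1.351, 1.111, 1.351]
ft_force: [-0.3, -1.0, -1.5]
opening: 0.168
```

```bash
python3 st.py
```

```text
t 8.73 pos [ 523.2  -174.12  146.9 ] jaw 101.12 tilt [ 0.   -0.01] F [-0.27 -0.97 -1.47] T [-0.058 -0.026 -0.003] open 15.8 q7 2.14
```

Call:
jog_arm --pt "0 0 0 0 0 -1 0" --pt "0 0 0 0 0 -0.5 0" --pt "0 0 0 0 0 0 0" --pt "0 0 0 0 0 0 0"

```text
time_s: 9.07
eef_pos: [0.5232, -0.1741, 0.1454]
eef_rot: [-1.351, 1.111, 1.351]
ft_force: [-0.1, -1.2, -2.0]
opening: 0.168
```

```bash
python3 st.py
```

```text
t 9.07 pos [ 523.22 -174.08  145.38] jaw 101.13 tilt [ 0.   -0.01] F [-0.06 -1.24 -2.  ] T [-0.083 -0.041 -0.058] open 15.8 q7 2.14
```

Call:
jog_arm --pt "0 0 0 0 0 -1 0" --pt "0 0 0 0 0 0 0" --pt "0 0 0 0 0 0 0"

```text
time_s: 9.32
eef_pos: [0.5232, -0.1741, 0.1444]
eef_rot: [-1.351, 1.111, 1.351]
ft_force: [1.2, 0.0, -0.9]
opening: 0.169
```

```bash
python3 st.py
```

```text
t 9.32 pos [ 523.21 -174.09  144.37] jaw 101.13 tilt [-0.   -0.01] F [ 1.19  0.04 -0.89] T [-0.041 -0.1   -0.   ] open 15.9 q7 2.14
```

Call:
jog_arm --pt "0 0 0 0 0 -1 0" --pt "0 0 0 0 0 0 0" --pt "0 0 0 0 0 0 0"

```text
time_s: 9.57
eef_pos: [0.5232, -0.1741, 0.1434]
eef_rot: [-1.351, 1.111, 1.351]
ft_force: [0.1, -0.5, -1.9]
opening: 0.169
```

```bash
python3 st.py
```

```text
t 9.57 pos [ 523.2  -174.08  143.38] jaw 101.13 tilt [ 0.   -0.01] F [ 0.12 -0.49 -1.88] T [-0.108 -0.086 -0.009] open 15.9 q7 2.14
```

Call:
jog_arm --pt "0 0 0 0 0 -1 0" --pt "0 0 0 0 0 0 0" --pt "0 0 0 0 0 0 0"

```text
time_s: 9.82
eef_pos: [0.5233, -0.1741, 0.1426]
eef_rot: [-1.351, 1.111, 1.351]
ft_force: [-0.8, -0.8, 2.3]
opening: 0.169
```

```bash
python3 st.py
```

```text
t 9.82 pos [ 523.28 -174.09  142.56] jaw 101.13 tilt [ 0.01 -0.01] F [-0.79 -0.83  2.26] T [-0.068  0.121  0.038] open 15.9 q7 2.14
```

Call:
jog_arm --pt "0 0 0 0 0 -1 0" --pt "0 0 0 0 0 0 0" --pt "0 0 0 0 0 0 0"

```text
time_s: 10.07
eef_pos: [0.5233, -0.1741, 0.1415]
eef_rot: [-1.351, 1.111, 1.35]
ft_force: [-0.6, -0.5, 3.6]
opening: 0.168
```

```bash
python3 st.py
```

```text
t 10.07 pos [ 523.28 -174.13  141.53] jaw 101.12 tilt [ 0.01 -0.01] F [-0.62 -0.52  3.63] T [-0.027  0.205 -0.   ] open 15.8 q7 2.14
```

Call:
jog_arm --pt "0 0 0 0 0 -1 0" --pt "0 0 0 0 0 0 0" --pt "0 0 0 0 0 0 0"

```text
time_s: 10.32
eef_pos: [0.5233, -0.1741, 0.1405]
eef_rot: [-1.351, 1.111, 1.351]
ft_force: [-1.4, -0.8, 5.8]
opening: 0.167
```

```bash
python3 st.py
```

```text
t 10.32 pos [ 523.3  -174.11  140.49] jaw 101.12 tilt [ 0.01 -0.01] F [-1.43 -0.76  5.82] T [-0.013  0.257 -0.031] open 15.7 q7 2.14
```

Call:
jog_arm --pt "0 0 0 0 0 -1 0" --pt "0 0 0 0 0 -1 0" --pt "0 0 0 0 0 0 0" --pt "0 0 0 0 0 0 0"

```text
time_s: 10.65
eef_pos: [0.5233, -0.1741, 0.1386]
eef_rot: [-1.351, 1.111, 1.35]
ft_force: [-2.0, 0.8, 7.4]
opening: 0.169
```

```bash
python3 st.py
```

```text
t 10.65 pos [ 523.34 -174.12  138.62] jaw 101.13 tilt [ 0.02 -0.01] F [-2.03  0.85  7.4 ] T [ 0.1   0.51 -0.01] open 15.9 q7 2.14
```

Call:
jog_arm --pt "0 0 0 0 0 -1 0" --pt "0 0 0 0 0 -1 0" --pt "0 0 0 0 0 0 0" --pt "0 0 0 0 0 0 0"

```text
time_s: 10.98
eef_pos: [0.5234, -0.1741, 0.1368]
eef_rot: [-1.351, 1.111, 1.35]
ft_force: [-2.5, 0.4, 10.5]
opening: 0.165
```

```bash
python3 st.py
```

```text
t 10.98 pos [ 523.38 -174.09  136.76] jaw 101.13 tilt [ 0.03 -0.01] F [-2.53  0.37 10.52] T [0.112 0.779 0.015] open 15.5 q7 2.14
```

Call:
jog_arm --pt "0 0 0 0 0 -1 0" --pt "0 0 0 0 0 0 0" --pt "0 0 0 0 0 0 0"

```text
time_s: 11.23
eef_pos: [0.5234, -0.1741, 0.1358]
eef_rot: [-1.351, 1.111, 1.35]
ft_force: [-2.5, 0.2, 12.2]
opening: 0.166
```

```bash
python3 st.py
```

```text
t 11.23 pos [ 523.38 -174.12  135.85] jaw 101.13 tilt [ 0.03 -0.  ] F [-2.51  0.19 12.19] T [ 0.156  0.839 -0.004] open 15.6 q7 2.14
```

Call:
jog_arm --pt "0 0 0 -0.5 0 -0.5 0" --pt "0 0 0 0 0 0 0" --pt "0 0 0 0 0 0 0"

```text
time_s: 11.48
eef_pos: [0.5233, -0.1741, 0.1356]
eef_rot: [-1.352, 1.11, 1.35]
ft_force: [-1.0, 0.7, 12.4]
opening: 0.17
```

```bash
python3 st.py
```

```text
t 11.48 pos [ 523.3  -174.11  135.58] jaw 101.13 tilt [ 0.08 -0.01] F [-1.05  0.66 12.43] T [ 0.171  0.283 -0.015] open 15.9 q7 2.14
```

Call:
jog_arm --pt "0 0 0 -0.3 0 -0.5 0" --pt "0 0 0 0 0 0 0" --pt "0 0 0 0 0 0 0"

```text
time_s: 11.73
eef_pos: [0.5233, -0.1741, 0.1352]
eef_rot: [-1.352, 1.11, 1.349]
ft_force: [-0.4, 1.1, 12.2]
opening: 0.171
```

```bash
python3 st.py
```

```text
t 11.73 pos [ 523.28 -174.09  135.22] jaw 101.14 tilt [ 0.11 -0.02] F [-0.35  1.07 12.21] T [ 0.233  0.094 -0.033] open 16.1 q7 2.14
```

Call:
jog_arm --pt "0 0 0 0 0 -0.5 0" --pt "0 0 0 0 0 0 0" --pt "0 0 0 0 0 0 0"

```text
time_s: 11.98
eef_pos: [0.5233, -0.1741, 0.1348]
eef_rot: [-1.352, 1.11, 1.349]
ft_force: [-0.2, 0.0, 13.2]
opening: 0.165
```

```bash
python3 st.py
```

```text
t 11.98 pos [ 523.29 -174.15  134.76] jaw 101.13 tilt [ 0.12 -0.02] F [-0.25  0.02 13.22] T [ 0.253  0.184 -0.005] open 15.5 q7 2.14
```

Call:
jog_arm --pt "0 0 -0.0524 0 0 0 0" --pt "0 0 0 0 0 0 0" --pt "0 0 0 0 0 0 0"

```text
time_s: 12.23
eef_pos: [0.5233, -0.1742, 0.1348]
eef_rot: [-1.314, 1.138, 1.311]
ft_force: [-0.8, -0.0, 13.6]
opening: 0.168
```

```bash
python3 st.py
```

```text
t 12.23 pos [ 523.31 -174.16  134.76] jaw 98.11 tilt [ 0.12 -0.02] F [-0.84 -0.02 13.62] T [ 0.137  0.151 -0.031] open 15.8 q7 2.10
```

Call:
jog_arm --pt "0 0 -0.035 0 0 0 0" --pt "0 0 0 0 0 0 0" --pt "0 0 0 0 0 0 0"

```text
time_s: 12.48
eef_pos: [0.5233, -0.1742, 0.1348]
eef_rot: [-1.289, 1.156, 1.286]
ft_force: [-0.4, 0.3, 14.0]
opening: 0.168
```

```bash
python3 st.py
```

```text
t 12.48 pos [ 523.33 -174.18  134.77] jaw 96.11 tilt [ 0.12 -0.02] F [-0.42  0.26 13.99] T [ 0.111  0.072 -0.007] open 15.8 q7 2.06
```

Call:
jog_arm --pt "0 0 -0.035 0 0 0 0" --pt "0 0 -0.035 0 0 0 0" --pt "0 0 0 0 0 0 0" --pt "0 0 0 0 0 0 0"

```text
time_s: 12.82
eef_pos: [0.5234, -0.1742, 0.1348]
eef_rot: [-1.238, 1.19, 1.234]
ft_force: [0.2, -0.0, 13.7]
opening: 0.167
```

```bash
python3 st.py
```

```text
t 12.82 pos [ 523.37 -174.22  134.77] jaw 92.10 tilt [ 0.12 -0.03] F [ 1.700e-01 -1.000e-02  1.369e+01] T [ 0.088  0.006 -0.01 ] open 15.7 q7 2.00
```

Call:
jog_arm --pt "0 0 -0.035 0 0 0 0" --pt "0 0 -0.035 0 0 0 0" --pt "0 0 -0.035 0 0 0 0" --pt "0 0 -0.035 0 0 0 0" --pt "0 0 -0.035 0 0 0 0" --pt "0 0 -0.035 0 0 0 0" --pt "0 0 -0.035 0 0 0 0" --pt "0 0 0 0 0 0 0" --pt "0 0 0 0 0 0 0"

```text
time_s: 13.57
eef_pos: [0.5234, -0.1742, 0.1348]
eef_rot: [-1.056, 1.299, 1.053]
ft_force: [-0.1, 0.3, 13.6]
opening: 0.17
```

```bash
python3 st.py
```

```text
t 13.57 pos [ 523.41 -174.23  134.79] jaw 78.07 tilt [ 0.13 -0.03] F [-0.14  0.26 13.58] T [-0.033 -0.055  0.022] open 16.0 q7 1.78
```

Call:
jog_arm --pt "0 0 -0.035 0 0 0 0" --pt "0 0 -0.035 0 0 0 0" --pt "0 0 -0.035 0 0 0 0" --pt "0 0 -0.035 0 0 0 0" --pt "0 0 -0.035 0 0 0 0" --pt "0 0 -0.035 0 0 0 0" --pt "0 0 -0.035 0 0 0 0" --pt "0 0 -0.035 0 0 0 0" --pt "0 0 0 0 0 0 0" --pt "0 0 0 0 0 0 0"

```text
time_s: 14.4
eef_pos: [0.5234, -0.1743, 0.1348]
eef_rot: [-0.844, 1.4, 0.841]
ft_force: [0.4, -0.0, 13.2]
opening: 0.168
```

```bash
python3 st.py
```

```text
t 14.40 pos [ 523.4  -174.26  134.78] jaw 62.02 tilt [ 0.12 -0.03] F [ 0.43 -0.02 13.22] T [-0.006 -0.068 -0.044] open 15.8 q7 1.52
```

Call:
jog_arm --pt "0 0 -0.035 0 0 0 0" --pt "0 0 -0.035 0 0 0 0" --pt "0 0 -0.035 0 0 0 0" --pt "0 0 -0.035 0 0 0 0" --pt "0 0 -0.035 0 0 0 0" --pt "0 0 -0.035 0 0 0 0" --pt "0 0 -0.035 0 0 0 0" --pt "0 0 0 0 0 0 0" --pt "0 0 0 0 0 0 0"

```text
time_s: 15.15
eef_pos: [0.5234, -0.1743, 0.1348]
eef_rot: [-0.655, 1.468, 0.653]
ft_force: [0.4, 0.4, 13.4]
opening: 0.163
```

```bash
python3 st.py
```

```text
t 15.15 pos [ 523.43 -174.26  134.77] jaw 47.99 tilt [ 0.13 -0.03] F [ 0.43  0.44 13.41] T [-0.084 -0.01  -0.014] open 15.4 q7 1.30
```

Call:
jog_arm --pt "0 0 -0.0175 0 0 0 0" --pt "0 0 -0.0175 0 0 0 0" --pt "0 0 0 0 0 0 0" --pt "0 0 0 0 0 0 0"

```text
time_s: 15.48
eef_pos: [0.5234, -0.1743, 0.1348]
eef_rot: [-0.628, 1.476, 0.626]
ft_force: [0.0, -0.3, 12.6]
opening: 0.169
```

```bash
python3 st.py
```

```text
t 15.48 pos [ 523.43 -174.32  134.81] jaw 45.99 tilt [ 0.13 -0.03] F [ 0.03 -0.28 12.62] T [-0.088 -0.046  0.086] open 15.9 q7 1.27
```

Call:
jog_arm --pt "0 0 -0.0175 0 0 0 0" --pt "0 0 -0.0175 0 0 0 0" --pt "0 0 0 0 0 0 0" --pt "0 0 0 0 0 0 0"

```text
time_s: 15.82
eef_pos: [0.5234, -0.1743, 0.1348]
eef_rot: [-0.601, 1.484, 0.599]
ft_force: [-0.1, -0.4, 13.6]
opening: 0.165
```

```bash
python3 st.py
```

```text
t 15.82 pos [ 523.41 -174.27  134.78] jaw 43.99 tilt [ 0.12 -0.03] F [-0.1  -0.44 13.55] T [ 0.029 -0.043  0.095] open 15.5 q7 1.24
```

Call:
jog_arm --pt "0 0 -0.0175 0 0 0 0" --pt "0 0 0 0 0 0 0" --pt "0 0 0 0 0 0 0"

```text
time_s: 16.07
eef_pos: [0.5234, -0.1743, 0.1348]
eef_rot: [-0.587, 1.488, 0.585]
ft_force: [0.2, -0.8, 12.9]
opening: 0.167
```

```bash
python3 st.py
```

```text
t 16.07 pos [ 523.39 -174.29  134.77] jaw 42.98 tilt [ 0.12 -0.03] F [ 0.16 -0.82 12.86] T [-0.087 -0.     0.101] open 15.7 q7 1.22
```

Call:
jog_arm --pt "0 0 -0.0175 0 0 0 0" --pt "0 0 0 0 0 0 0" --pt "0 0 0 0 0 0 0"

```text
time_s: 16.32
eef_pos: [0.5234, -0.1743, 0.1348]
eef_rot: [-0.574, 1.492, 0.572]
ft_force: [0.1, -0.1, 12.9]
opening: 0.166
```

```bash
python3 st.py
```

```text
t 16.32 pos [ 523.4  -174.28  134.78] jaw 41.98 tilt [ 0.13 -0.03] F [ 0.08 -0.07 12.85] T [-0.03  -0.065  0.045] open 15.7 q7 1.21
```

Call:
jog_arm --pt "0 0 -0.0175 0 0 0 0" --pt "0 0 0 0 0 0 0" --pt "0 0 0 0 0 0 0"

```text
time_s: 16.57
eef_pos: [0.5234, -0.1743, 0.1348]
eef_rot: [-0.56, 1.496, 0.558]
ft_force: [0.6, -0.1, 13.0]
opening: 0.169
```

```bash
python3 st.py
```

```text
t 16.57 pos [ 523.38 -174.31  134.76] jaw 40.98 tilt [ 0.12 -0.03] F [ 0.55 -0.13 13.02] T [-0.059 -0.071  0.1  ] open 15.9 q7 1.19
```

Call:
jog_arm --pt "0 0 -0.0175 0 0 0 0" --pt "0 0 0 0 0 0 0" --pt "0 0 0 0 0 0 0"

```text
time_s: 16.82
eef_pos: [0.5234, -0.1743, 0.1348]
eef_rot: [-0.547, 1.499, 0.545]
ft_force: [-0.3, 0.4, 13.0]
opening: 0.169
```

```bash
python3 st.py
```

```text
t 16.82 pos [ 523.37 -174.31  134.75] jaw 39.97 tilt [ 0.12 -0.03] F [-0.31  0.45 13.  ] T [-0.064 -0.041  0.12 ] open 15.9 q7 1.18
```

Call:
jog_arm --pt "0 0 -0.0175 0 0 0 0" --pt "0 0 0 0 0 0 0" --pt "0 0 0 0 0 0 0"

```text
time_s: 17.07
eef_pos: [0.5233, -0.1743, 0.1348]
eef_rot: [-0.533, 1.503, 0.531]
ft_force: [-1.0, -0.1, 13.2]
opening: 0.167
```

```bash
python3 - <<'E'
import st;st.show()
from fit import *
from cell import optics
s=st.robot.read_state()
d={n:optics.grab_frame(n) for n in("side",)};pickle.dump(d,open("f4.pkl","wb"))
def crop(n,c,r,w,h,s): return cv2.resize(d[n]["color"][r:r+h,c:c+w,::-1],None,fx=s,fy=s,interpolation=cv2.INTER_CUBIC)
M=st.R.from_rotvec(s["eef_rot"]).as_matrix()[:,2];a=np.arctan2(M[1],M[0])-np.pi/2
cc=s["eef_pos"]-[0,0,.0018]
n,c,r="side",280,105
im=crop(n,c,r,50,50,8);im2=im.copy()
for P in cappts(*cc,a):
        p=(proj(d[n],P)-[c,r]+.5)*8-.5
        cv2.polylines(im2,[cv2.convexHull(p.astype(np.int32))],True,(0,255,0),1)
cv2.imwrite("pics/z4.png",np.hstack([im2,im]))
E
```

```text
t 17.07 pos [ 523.32 -174.33  134.76] jaw 38.97 tilt [ 0.12 -0.03] F [-1.03 -0.07 13.24] T [-0.065  0.072  0.092] open 15.7 q7 1.16
```

View pics/z4.png

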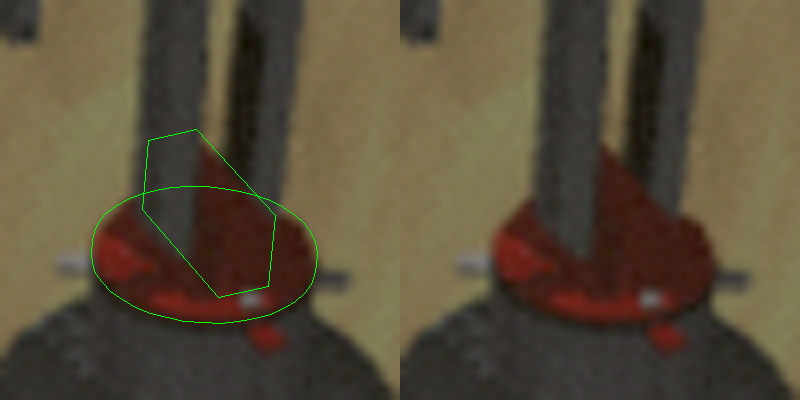

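```bash
python3 - <<'E'
from h import *
f=pickle.load(open("f4.pkl","rb"))["side"]
I=f["color"].astype(float);g=I.min(2)
w=np.clip(g[138:147,307:316]-70,0,None);yy,xx=np.mgrid[138:147,307:316]
print(g[138:147,307:316].astype(int))
c=[(w*xx).sum()/w.sum(),(w*yy).sum()/w.sum()];print(c)
for cc in(c,[280+252.5/8-.4,105+298/8-.4]):
    X=ray(f,[cc],.1322)[0];print(X,np.degrees(np.arctan2(X[1]+.1742,X[0]-.5232)),np.hypot(X[1]+.1742,X[0]-.5232))
E
```

```text
[[23 31 20 22 16 17 23 21 24]
 [26 23 13 21 22 18 16 22 14]
 [22 24 19 20 22 15 22 22 23]
 [27 23 23 57 63 44 26 19 21]
 [22 21 30 85 99 66 32 24 28]
 [22 25 27 55 53 42 31 17 20]
 [26 24 16 19 23 26 20 21 36]
 [23 22 27 22 29 27 25 40 45]
 [40 35 38 29 25 22 24 36 45]]
[np.float64(310.65909090909093), np.float64(142.0)]
[ 0.50519287 -0.15075703  0.1322    ] 127.52875733162135 0.02956060814498384
[ 0.50421295 -0.15170415  0.1322    ] 130.16518404859036 0.029437580132922865
```

Call:
jog_arm --pt "0 0 -0.0175 0 0 0 0" --pt "0 0 0 0 0 0 0" --pt "0 0 0 0 0 0 0"

```text
time_s: 17.37
eef_pos: [0.5232, -0.1743, 0.1347]
eef_rot: [-0.519, 1.506, 0.518]
ft_force: [-0.2, 0.5, 13.9]
opening: 0.167
```

```bash
python3 st.py
```

```text
t 17.37 pos [ 523.2  -174.34  134.72] jaw 37.97 tilt [ 0.1  -0.03] F [-0.21  0.49 13.92] T [-0.151  0.309  0.187] open 15.7 q7 1.15
```

Call:
jog_arm --pt "0 0 -0.0175 0 0 0 0" --pt "0 0 0 0 0 0 0" --pt "0 0 0 0 0 0 0"

```text
time_s: 17.62
eef_pos: [0.523, -0.1744, 0.1347]
eef_rot: [-0.506, 1.51, 0.504]
ft_force: [-2.1, -1.5, 14.8]
opening: 0.168
```

```bash
python3 st.py
```

```text
t 17.62 pos [ 523.04 -174.41  134.71] jaw 36.96 tilt [ 0.09 -0.03] F [-2.06 -1.46 14.85] T [-0.205  0.52   0.189] open 15.8 q7 1.13
```

Call:
jog_arm --pt "0 0 0.0175 0 0 0 0" --pt "0 0 0 0 0 1 0" --pt "0 0 0 0 0 0 0" --pt "0 0 0 0 0 0 0"

```text
time_s: 17.95
eef_pos: [0.523, -0.1744, 0.1356]
eef_rot: [-0.519, 1.507, 0.518]
ft_force: [-1.5, -0.2, 12.8]
opening: 0.163
```

```bash
python3 st.py
```

```text
t 17.95 pos [ 523.02 -174.4   135.62] jaw 37.96 tilt [ 0.08 -0.03] F [-1.52 -0.22 12.85] T [-0.175  0.291 -0.005] open 15.3 q7 1.15
```

Call:
jog_arm --pt "0 0 0 0 0 1 0" --pt "0 0 0 0 0 0 0" --pt "0 0 0 0 0 0 0"

```text
time_s: 18.2
eef_pos: [0.523, -0.1744, 0.1366]
eef_rot: [-0.519, 1.507, 0.518]
ft_force: [-0.6, -0.5, 11.4]
opening: 0.167
```

```bash
python3 st.py
```

```text
t 18.20 pos [ 523.01 -174.4   136.55] jaw 37.96 tilt [ 0.08 -0.03] F [-0.55 -0.46 11.37] T [-0.278  0.295 -0.019] open 15.7 q7 1.15
```

Call:
jog_arm --pt "0 0 0 0 0 1 0" --pt "0 0 0 0 0 0 0" --pt "0 0 0 0 0 0 0"

```text
time_s: 18.45
eef_pos: [0.523, -0.1744, 0.1375]
eef_rot: [-0.519, 1.507, 0.518]
ft_force: [0.1, -0.7, 9.5]
opening: 0.167
```

```bash
python3 st.py
```

```text
t 18.45 pos [ 523.   -174.4   137.48] jaw 37.96 tilt [ 0.08 -0.03] F [ 0.05 -0.69  9.48] T [-0.259  0.148  0.042] open 15.7 q7 1.14
```

Call:
jog_arm --pt "0 0 0 0 0 1 0" --pt "0 0 0 0 0 0 0" --pt "0 0 0 0 0 0 0"

```text
time_s: 18.7
eef_pos: [0.523, -0.1744, 0.1384]
eef_rot: [-0.519, 1.507, 0.518]
ft_force: [0.2, -0.8, 9.2]
opening: 0.167
```

```bash
python3 st.py
```

```text
t 18.70 pos [ 522.97 -174.38  138.41] jaw 37.96 tilt [ 0.07 -0.03] F [ 0.19 -0.84  9.16] T [-0.361  0.016  0.038] open 15.7 q7 1.14
```

Call:
jog_arm --pt "0 0 0 0 0 0.7 0" --pt "0 0 0 0 0 0 0" --pt "0 0 0 0 0 0 0"

```text
time_s: 18.95
eef_pos: [0.523, -0.1743, 0.139]
eef_rot: [-0.519, 1.507, 0.518]
ft_force: [1.2, -1.5, 7.6]
opening: 0.166
```

```bash
python3 st.py
```

```text
t 18.95 pos [ 522.97 -174.35  139.03] jaw 37.96 tilt [ 0.07 -0.03] F [ 1.17 -1.49  7.57] T [-0.349 -0.141  0.014] open 15.6 q7 1.14
```

Call:
jog_arm --pt "0 0 0 0 0 0.5 0" --pt "0 0 0 0 0 0 0" --pt "0 0 0 0 0 0 0"

```text
time_s: 19.2
eef_pos: [0.5229, -0.1743, 0.1392]
eef_rot: [-0.519, 1.507, 0.518]
ft_force: [4.7, -2.6, -0.1]
opening: 0.169
```

```bash
python3 st.py
```

```text
t 19.20 pos [ 522.87 -174.33  139.18] jaw 37.96 tilt [ 0.05 -0.04] F [ 4.72 -2.56 -0.11] T [-0.822 -1.077 -0.003] open 15.9 q7 1.14
```

Call:
jog_arm --pt "0 0 0 0.4 0 -0.2 0" --pt "0 0 0 0 0 0 0" --pt "0 0 0 0 0 0 20" --pt "0 0 0 0 0 0 30" --pt "0 0 0 0 0 0 40" --pt "0 0 0 0 0 0 40" --pt "0 0 0 0 0 0 40" --pt "0 0 0 0 0 0 40"

```text
time_s: 19.87
eef_pos: [0.5227, -0.1739, 0.1388]
eef_rot: [-0.519, 1.508, 0.519]
ft_force: [-0.1, -0.6, 0.5]
opening: 0.427
```

```bash
python3 st.py
```

```text
t 19.87 pos [ 522.74 -173.94  138.83] jaw 37.97 tilt [-0.02  0.  ] F [-0.08 -0.57  0.55] T [-0.043  0.046 -0.018] open 40.1 q7 1.14
```

Released with no load. Retreating straight up, then backing away for a look.

Call:
jog_arm --pt "0 0 0 0 0 5 40" --pt "0 0 0 0 0 10 40" --pt "0 0 0 0 0 20 40" --pt "0 0 0 0 0 30 40" --pt "0 0 0 0 0 30 40" --pt "0 0 0 0 0 20 40" --pt "0 0 0 -10 10 10 40" --pt "0 0 0 -15 25 0 40" --pt "0 0 0 -15 30 0 40" --pt "0 0 0 -15 30 0 40" --pt "0 0 0 -15 30 0 40" --pt "0 0 0 -15 30 0 40" --pt "0 0 0 -10 30 0 40" --pt "0 0 0 -10 30 0 40" --pt "0 0 0 0 20 0 40" --pt "0 0 0 0 10 0 40" --pt "0 0 0 0 0 0 40" --pt "0 0 0 0 0 0 40"

```text
time_s: 21.37
eef_pos: [0.4181, 0.0701, 0.2642]
eef_rot: [-0.519, 1.508, 0.518]
ft_force: [1.4, -0.6, -0.2]
opening: 0.424
```

```bash
python3 - <<'E'
import st;st.show()
from fit import *
from cell import optics
d={n:optics.grab_frame(n) for n in("side","top")};pickle.dump(d,open("f5.pkl","wb"))
cv2.imwrite("pics/side5.png",d["side"]["color"][:,:,::-1])
def crop(n,c,r,w,h,s): return cv2.resize(d[n]["color"][r:r+h,c:c+w,::-1],None,fx=s,fy=s,interpolation=cv2.INTER_CUBIC)
out=[]
for n,c,r in(("side",280,105),("top",325,192)):
    im=crop(n,c,r,50,50,8)
    for P in cappts(.523,-.174,.1370,np.radians(-52)):
        p=(proj(d[n],P)-[c,r]+.5)*8-.5
        cv2.polylines(im,[cv2.convexHull(p.astype(np.int32))],True,(0,255,0),1)
    out.append(im)
cv2.imwrite("pics/z5.png",np.hstack(out))
E
```

```text
t 21.37 pos [418.15  70.07 264.24] jaw 37.94 tilt [ 0.02 -0.02] F [ 1.45 -0.64 -0.16] T [-0.039  0.025 -0.017] open 39.9 q7 0.42
```

View pics/z5.png

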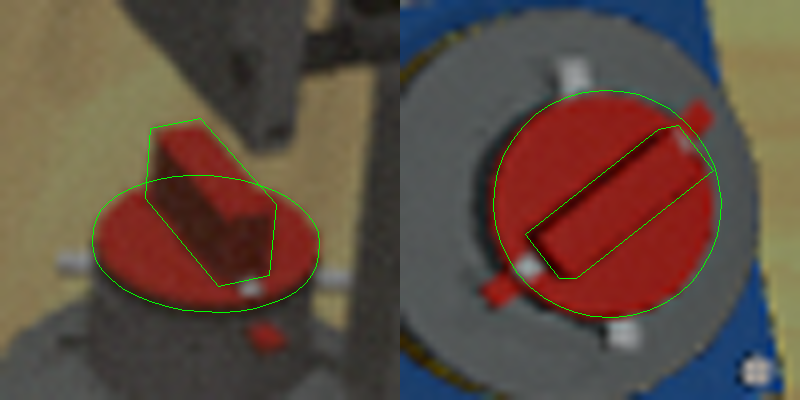

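View pics/side5.png

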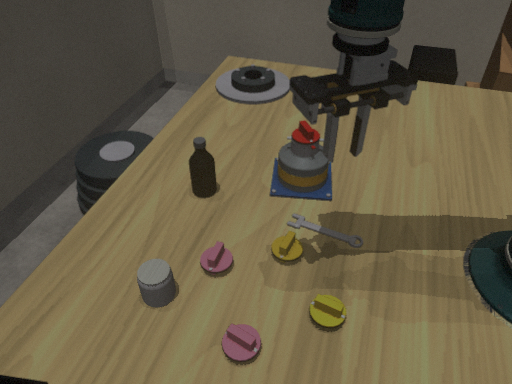

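The top view shows the cap seated. Its white marks at (391,225) and (411,210) line up with the red marks to about 3°, inside the 5.7° allowed. The oil bottle, tin and wrench haven't moved.

```bash
python3 -c "
from cell import sign_off; print(sign_off())"
```

```text
the job is handed in; nothing more can be done
None
```

The red cap is locked in the canister neck, and I handed the job in at about 21.5 s of the 64 s allowed; no verdict is reported.

- **Insertion:** I gripped the cap by its bar and set it in the neck with the lugs in the notches. The spring met the foot at TCP height 143 mm, which puts the real rim at roughly 124.5 mm. I pressed about 8.3 mm, a net push of about 15 N.
- **Twist and lock:** I turned it clockwise until the force rose at about 63° and the moment reached 0.19 N m, under the 0.5 N m limit. I eased it back 1° and let it rise 4.4 mm. The upward push then dropped sharply, which means the lugs had caught in the recesses. I released it and backed away.
- **Last checks:** In the last pictures the cap sits centred and level, about 12 mm above neck_rim. The oil bottle, tin and wrench look unmoved.
- **Disagreements:** The cap's axis is 2 to 3° (up to 0.056 rad) past the red marks, inside the 0.1 rad limit. Side forces of up to 5 N appeared as the lugs met the stop and the recess tops, and they were gone after release.

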